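Seat the step-legged casting on the stepped steel rest and test it for rocking

TASK

Lift the cast bracket with one long and one short leg off its wooden stand and set it down gently, centred and square, on the steel rest, short leg up on the step and long leg down on the plate, so that it sits level, and let go. Then check that it does not rock: with the fingers closed, press down gently for a moment on the small flat round pad above its short leg (about 10 N, as with a fingertip), and leave the bracket seated there, untouched.

Things in the scene. Friction and masses are not known exactly. Their poses are not given: they have to be found in the camera images.
- bracket: Aluminium casting, 0.5 kg: deck 130 x 46 mm, top z 50 mm, on a long leg (x -65 to -27, foot z 0, 78 mm over its ears) and a short leg (x 37 to 65, foot z 24). Grip rib on deck: 14 mm thick in y, x -32 to 12, z 50 to 88, over the centre of mass. Origin: mid-outline, at long foot height; x to the short leg, z up. Starts level on a stepped wooden stand. A like casting with equal legs is not wanted.
- pad (a point): Where to press: centre of the top of the bracket's flat round pad, 26 mm wide, 4 mm high, over the short leg, at x 50, y 0, z 54 mm of the bracket. Over the long leg (x -50) stands instead a bored boss, 26 mm wide, top at z 64. The unwanted casting has two bored bosses and stands on the bare table.
- rest: Fixed steel plate, 190 (x) x 100 (y) x 12 mm, lying on the table, with a steel step on its +x end. Origin: centre of its underside, on the table; z up. The bracket belongs with its origin over this origin, 12 mm above it, and its x axis along this x axis.
- step: Fixed steel step block on the rest, 85 (x) x 100 (y) x 24 mm, top 36 mm above the table; it spans x = +10 to +95 mm of the rest. Origin: centre of its underside, at x = +52.5, z = +12 mm of the rest; axes as the rest.

How it is judged:
On the way, in this order (a step that is already met when the one before it is completed fails the run):
1. the bracket sits level on the rest, short leg on the step, centred within 15 mm and square within 11 degrees, let go and at rest (horizontal distance between bracket and rest below 0.015 m and angle between the x axis of bracket and the x axis of rest, either way round below 0.19 rad and x of pad in the frame of rest above 0.02 m and angle between bracket's own z axis and vertical below 0.05 rad and z of bracket in the frame of rest below 0.017 m and contact force between bracket and step above 0.2 N and contact force between the fingers and bracket below 0.1 N and linear speed of bracket below 0.02 m/s and angular speed of bracket below 0.1 rad/s), for 0.2 s.
2. the pad over the short leg is pressed down (step loaded with at least 5 N, gripper within 35 mm of the pad) and the bracket stays level (contact force between the fingers and bracket above 2 N and contact force between bracket and step above 5 N and horizontal distance between the grasp point and pad below 0.035 m and angle between bracket's own z axis and vertical below 0.05 rad), for 0.2 s.
At the end, for the whole second after the job is handed in: The bracket stands level (within 3 degrees) on the rest with its short leg bearing on the step and its long leg on the plate, its origin within 15 mm of the rest's origin seen from above, its x axis within 11 degrees of the rest's and the same way round, released and at rest (all of step 1); the robot touches nothing.
It fails at once if the bracket is dropped (it moves faster than 0.4 m/s with no finger on it) (contact force between the fingers and bracket below 0.05 N and linear speed of bracket above 0.4 m/s).
It fails at once if the bracket is slammed or pressed onto the rest with more than 60 N (contact force between bracket and rest above 60 N).
It also fails if it takes over 51 s, if anything falls off the work surface, if the arm or the gripper's body presses on something with over 40 N, if the wrist force passes 120 N, or if a joint passes its speed limit or range.

ROBOT

A 7-joint arm with a two-finger parallel gripper is mounted at the origin on the work surface. World frame = base frame: x ahead of the robot, y to its left, z up, the work surface at z = 0. Lengths are in m, angles in rad, forces in N, time in s.
With the tool pointing down it reaches from about 0.425 to 1.025 m from the base axis. Payload 9.4 kg.
Tool frame: the origin (TCP) lies between the finger pads; the fingertips stand 25 mm ahead of it and the grasp point (between the pads) lies 6 mm ahead of it; z points along the fingers, y is the direction in which the jaws open and shut (so a half turn about z gives the same grasp; the last joint's range is limited). The gripper opens to 93 mm and grips with 3 to 60 N. Pads are 15 mm wide; open, the fingers measure 128 mm over their backs; the gripper's body (75 mm by 188 mm) begins 65 mm behind the grasp point.
Start: joints at [1.185, 0.599, -0.003, 1.599, 0.002, 0.943, -0.08], TCP at [0.22, -0.691, 0.244] pointing down, gripper open.
Joint ranges: [-2.57, 2.57], [-0.35, 1.97], [-1.29, 1.29], [0.11, 2.56], [-1.05, 4.19], [0.11, 1.86], [-2.63, 2.63]. Speed limits (rad/s): [2.22, 2.22, 3.01, 3.01, 3.14, 3.14, 3.14].

INTERFACE

Orientations are given as [roll, pitch, yaw] about the fixed x, y, z axes, in that order (R = Rz(yaw) Ry(pitch) Rx(roll)).
In Python, from bench import arm, imaging gives the robot as it stands. The module is installed in compiled form; this text tells all that it offers.
- The arm moves only by the tool play_rows, never from a script. Its argument "steps" is a list of rows, each a list of 7 numbers: the shift along the tool's x, y, z in m, then the turn, a rotation vector about the tool's x, y, z in rad, then the closure in counts, from 0 (fully open) to 255 (shut). A call has 1 to 12 rows; each row shifts and turns the commanded pose from where the row before left it, along the tool's axes as they then stand; what a row does not reach is not made up. A row lasts 1/8 s, in which the tool goes at most 62.5 mm and 10.7 degrees, less where a joint would pass 70% of its speed; a pose out of reach is approached as far as the arm can. A call with a gripper value outside its range is refused whole. The fingers move at their own pace and stop on an object; "newtons" is the grip in N (left out, the last holds). Time passes only in rows, so rows that do not move let the fingers close. It gives the time, the measured TCP pose, the force and the opening at its end, in the units of the state.
- arm.sense(): the state, without advancing time (a new reading comes with each control period).
- imaging.snapshot(name): name is "scene" or "top" or "wrist"; returns a dict with "image" (384x512x3 uint8, red, green, blue), "camera_matrix" (3x3 intrinsics, pixels), "dist_coeffs" ([k1, k2, p1, p2, k3] as OpenCV has them; the pictures are not rectified), "origin" and "rotation" of the camera in the world. Camera axes: x right, y down, z forward; pixel columns grow to the right and rows downward; lengths in m; the calibration is good to about 2 mm. A picture is of the moment at which its call begins. There is no depth.
- arm.job_done(): hands the job in, once; it reports no verdict.
Trained networks look in a picture, given as the dict that the camera call returned (one of the last four; its "shot" number tells which), for a name from the list of things; names that differ only in an ending like _2 or _b are one class to them, and where a whole thing is asked for, a point or a joint stands for the part that bears it (a point fixed in the world has none). Each returns a list of dicts, best first, with "conf" (0 to 1); they miss things now and then, are a little off and sometimes report something else, mostly with a low value. They report only what shows in the picture. A call takes as long as a camera call.
- imaging.cut_out(picture, thing): "region" (384x512 bool, what is visible of it) and "rect" ([left, top, right, bottom] in pixels, round what is visible of it).
- imaging.pinpoint(picture, thing): "position" ([column, row] in pixels: a listed point, or the origin of a listed thing).
The state is a dict: "time_s": time; "q": joint angles; "qd": joint speeds; "tau": joint torques, N m; "ee_pos": TCP position; "orientation": TCP orientation; "force": force on the tool from outside, world axes, zero at the start; "torque": the same for the moment, N m; "finger_gap": finger opening in m.
Only numpy, scipy, OpenCV 4.12 (cv2) and the standard library are available. Lean on these libraries where they do the work, as an engineer would, in place of code of your own. Each camera call takes 0.05 s, during which the arm holds its last target. There are 200 camera calls.

## Working session

There is one attempt and no reset: what is moved stays moved. The work goes in short steps, Python scripts to look and compute and a tool call to move; the robot and the scene stay as the last step left them, time stands still between calls to the robot, and variables do not carry over. Pictures are saved under pics/ and viewed, about 8 in all and at most 12, crops included, and the job is handed in when it is done.

Besides the shell and the picture viewer there is one more tool, called after "Call:" in YAML: its name, and indented under it one key for each argument. play_rows: Moves the arm, as the interface text tells. Its arguments: {"type":"object","properties":{"steps":{"type":"array","items":{"type":"array","items":{"type":"number"}}},"newtons":{"type":"number"}},"required":["steps"]}

```bash
mkdir -p pics
cat > h.py <<'E'
import numpy as np, cv2
from bench import arm, imaging
def ray(p,uv,z):
    uv=np.array(uv,float).reshape(-1,1,2)
    n=cv2.undistortPoints(uv,np.array(p["camera_matrix"]),np.array(p["dist_coeffs"]))[:,0]
    d=np.c_[n,np.ones(len(n))]@np.array(p["rotation"]).T
    o=np.array(p["origin"]); return o+d*((z-o[2])/d[:,2])[:,None]
def proj(p,X):
    R=np.array(p["rotation"]).T; o=np.array(p["origin"])
    return cv2.projectPoints(np.array(X,float).reshape(-1,3),cv2.Rodrigues(R)[0],-R@o,np.array(p["camera_matrix"]),np.array(p["dist_coeffs"]))[0][:,0]
E
python3 - <<'E'
from h import *
s=arm.sense(); print({k:np.round(v,3).tolist() for k,v in s.items()})
ims=[]
for n in("top","scene"):
    p=imaging.snapshot(n); ims.append(p["image"]); print(n,np.round(p["origin"],3))
    for t,z in(("bracket",0.03),("pad",0.08),("rest",0.0),("step",0.012)):
        for d in imaging.pinpoint(p,t)[:3]: print(t,np.round(d["position"],1),round(d["conf"],2),np.round(ray(p,d["position"],z),3))
        for d in imaging.cut_out(p,t)[:3]: print("  cut",d["rect"],round(d["conf"],2))
    cv2.imwrite(f"pics/{n}0.png",cv2.resize(p["image"][:,:,::-1],(800,600)))
E
```

```text
{'time_s': 0.0, 'q': [1.185, 0.6, -0.003, 1.6, 0.002, 0.943, -0.08], 'qd': [-0.0, 0.0, 0.001, 0.0, 0.001, -0.001, -0.003], 'tau': [0.001, -76.508, 1.497, -25.236, -0.052, 0.017, 0.0], 'ee_pos': [0.22, -0.69, 0.243], 'orientation': [-3.14, 0.0, 0.309], 'force': [-0.115, -0.073, 0.473], 'torque': [0.065, -0.006, -0.01], 'finger_gap': 0.093}
top [ 0.374 -0.002  1.243]Traceback (most recent call last):
  File "<stdin>", line 7, in <module>
  File "h.py", line 7, in ray
    o=np.array(p["origin"]); return o+d*((z-o[2])/d[:,2])[:,None]
                                                  ~^^^^^
IndexError: too many indices for array: array is 1-dimensional, but 2 were indexed
```

```bash
cat > h.py <<'E'
import numpy as np, cv2
from scipy.spatial.transform import Rotation as Ro
from bench import arm, imaging
def rot(p):
    r=np.array(p["rotation"],float)
    return r if r.shape==(3,3) else Ro.from_euler("xyz",r).as_matrix()   # rpy, fixed axes
def ray(p,uv,z):
    uv=np.array(uv,float).reshape(-1,1,2)
    n=cv2.undistortPoints(uv,np.array(p["camera_matrix"]),np.array(p["dist_coeffs"])).reshape(-1,2)
    d=np.c_[n,np.ones(len(n))]@rot(p).T
    o=np.array(p["origin"]); return o+d*((z-o[2])/d[:,2])[:,None]
def proj(p,X):
    R=rot(p).T; o=np.array(p["origin"])
    return cv2.projectPoints(np.array(X,float).reshape(-1,3),cv2.Rodrigues(R)[0],-R@o,np.array(p["camera_matrix"]),np.array(p["dist_coeffs"]))[0][:,0]
E
python3 - <<'E'
from h import *
for n in("top","scene"):
    p=imaging.snapshot(n); print(n,np.round(p["origin"],3),p["rotation"])
    for t,z in(("bracket",0.03),("pad",0.08),("rest",0.0),("step",0.012)):
        for d in imaging.pinpoint(p,t)[:3]: print(t,np.round(d["position"],1),round(d["conf"],2),np.round(ray(p,d["position"],z),3))
        for d in imaging.cut_out(p,t)[:3]: print("  cut",d["rect"],round(d["conf"],2))
    cv2.imwrite(f"pics/{n}0.png",cv2.resize(p["image"][:,:,::-1],(800,600)))
E
```

```text
top [ 0.374 -0.002  1.243] [-3.00597489 -0.0104844  -1.56763624]
bracket [122.6 195.3] 0.27 [[0.523 0.329 0.03 ]]
  cut [111.7, 194.3, 139.8, 246.4] 0.58
pad [123.2 198. ] 0.71 [[0.51  0.313 0.08 ]]
  cut [111.3, 193.6, 139.8, 245.8] 0.8
rest [375.7 215.4] 0.68 [[ 0.477 -0.325  0.   ]]
  cut [350.3, 177.3, 404.9, 254.8] 0.9
step [375.2 195.9] 0.81 [[ 0.526 -0.322  0.012]]
  cut [353.8, 176.9, 398.9, 213.8] 0.83
scene [ 1.076 -0.006  0.971] [-2.58849121 -0.01262643  1.60523925]
bracket [369.4 185.3] 0.98 [[0.469 0.306 0.03 ]]
  cut [356.1, 156.8, 390.6, 204.5] 0.96
  cut [358.2, 154.6, 388.8, 204.7] 0.8
rest [146.3 183.4] 0.97 [[ 0.47  -0.323  0.   ]]
  cut [123.9, 153.4, 165.1, 219.0] 0.56
step [141.9 199.3] 0.7 [[ 0.53  -0.322  0.012]]
  cut [123.4, 180.5, 162.2, 217.1] 0.84
```

View pics/top0.png

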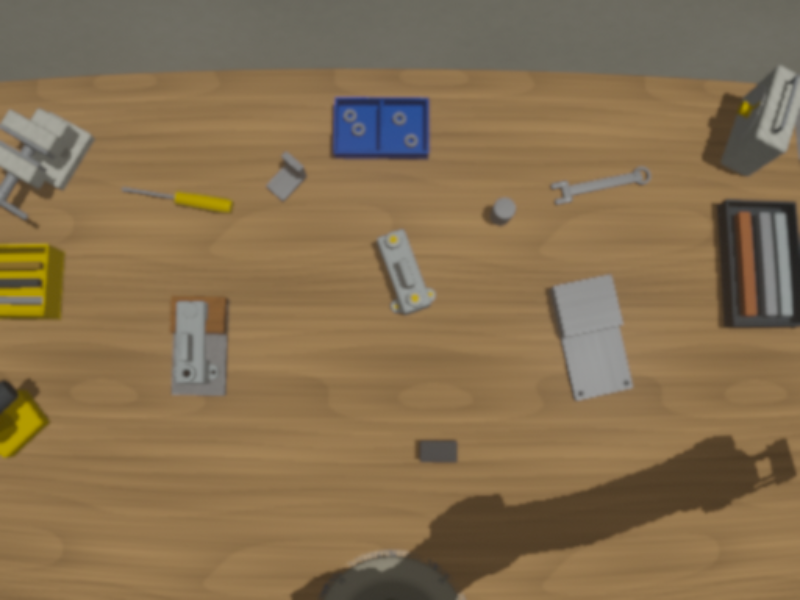

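View pics/scene0.png

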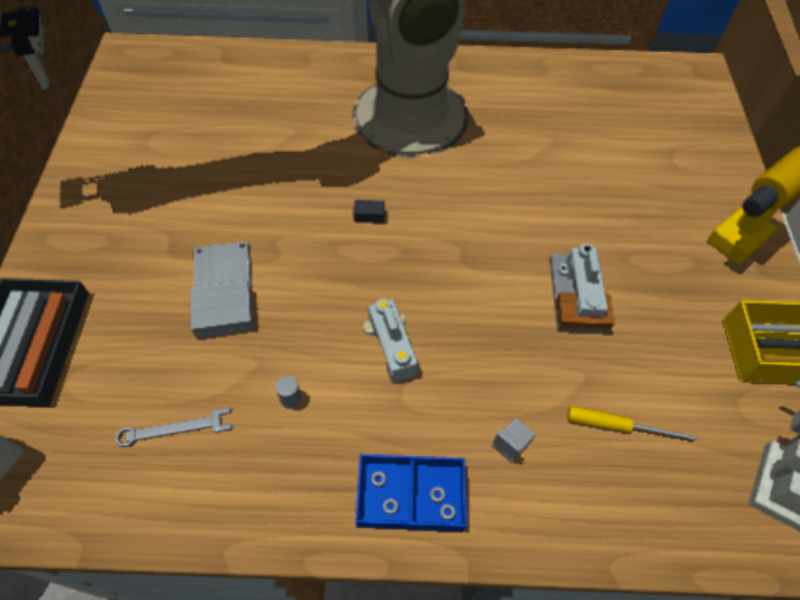

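Call:
play_rows:
  steps:
    - [0.04,-0.035,-0.013,0,0,0,0]
    - [0.04,-0.035,-0.013,0,0,0,0]
    - [0.04,-0.035,-0.013,0,0,0,0]
    - [0.04,-0.035,-0.013,0,0,0,0]
    - [0.04,-0.035,-0.013,0,0,0,0]
    - [0.04,-0.035,-0.013,0,0,0,0]
    - [0.04,-0.035,-0.013,0,0,0,0]
    - [0.04,-0.035,-0.013,0,0,0,0]
    - [0,0,0,0,0,0.1,0]
    - [0,0,0,0,0,0.1,0]
    - [0,0,0,0,0,0,0]
    - [0,0,0,0,0,0,0]
  newtons: 30

```text
time_s: 2.5
ee_pos: [0.4401, -0.3267, 0.3476]
orientation: [3.142, 0.0, 0.111]
force: [0.3, -0.3, -0.5]
finger_gap: 0.0928
```

Run:
```python
from h import *
p=imaging.snapshot("top")
a=np.array([[578,398],[632,387]])*.64; b=np.array([[552,288],[612,277]])*.64
A=ray(p,a,.012);B=ray(p,b,.036); print(A.round(3),B.round(3),"mean",(A.mean(0)+B.mean(0))/2)
d=B.mean(0)-A.mean(0); print("len",np.hypot(*d[:2]),"yaw",np.arctan2(d[1],d[0]))
p=imaging.snapshot("wrist"); print(np.round(p["origin"],3),p["rotation"])
s=arm.sense(); print(s["ee_pos"],s["orientation"],s["q"])
for t,z in(("rest",0.0),("step",0.012)):
    for d in imaging.pinpoint(p,t)[:3]: print(t,np.round(d["position"],1),round(d["conf"],2),np.round(ray(p,d["position"],z),3))
    for d in imaging.cut_out(p,t)[:1]: print("  cut",d["rect"],round(d["conf"],2), cv2.minAreaRect(np.argwhere(d["region"])[:,::-1].astype(np.float32)))
cv2.imwrite(f"pics/w1.png",cv2.resize(p["image"][:,:,::-1],(800,600)))
```

```text
[[ 0.374 -0.305  0.012]
 [ 0.391 -0.397  0.012]] [[ 0.553 -0.259  0.036]
 [ 0.572 -0.361  0.036]] mean [ 0.47260602 -0.33046435  0.024     ]
len 0.18386092427298595 yaw 0.22309142125898018
[ 0.516 -0.319  0.489] [ 2.86548353e+00 -5.96865060e-04 -1.46026833e+00]
[ 0.43998576 -0.32682865  0.34758835] [-3.14155840e+00  7.58938895e-05  1.09912658e-01] [ 0.56367877  0.27695391 -0.036669    1.87764248  0.01203305  0.98728773
 -0.93910844]
rest [256.2 128.9] 0.74 [[ 0.476 -0.335  0.   ]]
  cut [210.7, 52.0, 292.2, 199.0] 0.6 ((254.0327911376953, 125.63935852050781), (138.99021911621094, 78.6214599609375), 83.8844985961914)
step [249.7  90.1] 0.81 [[ 0.528 -0.319  0.012]]
  cut [210.9, 48.8, 292.1, 125.7] 0.82 ((250.46994018554688, 90.44194793701172), (67.58158111572266, 77.41295623779297), 84.42780303955078)
```

View pics/w1.png

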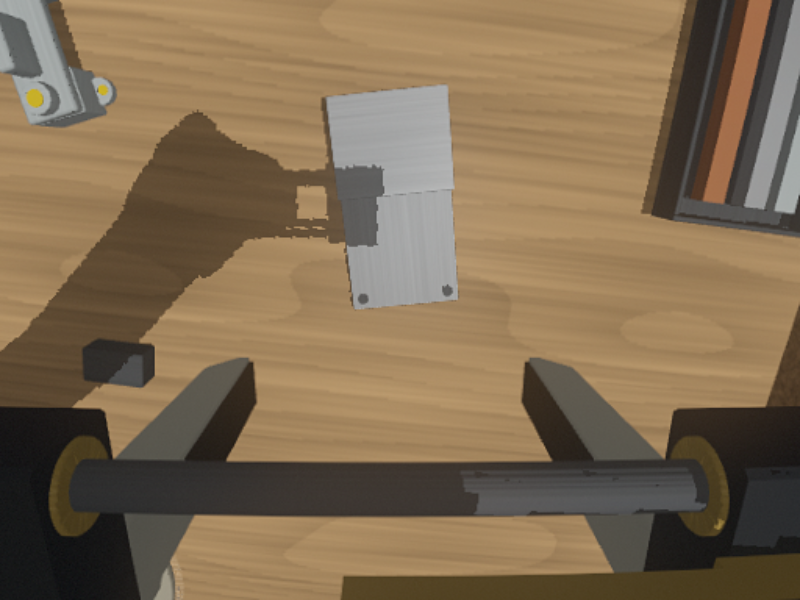

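Run:
```python
from h import *
from scipy.optimize import least_squares
p=imaging.snapshot("wrist")
uv=np.array([[326,97],[447,85],[453.5,189],[354,309.5],[458.5,298]])*.64
M=np.array([[95,50,36],[95,-50,36],[10,-50,36],[-95,50,12],[-95,-50,12]])/1000
def P(v):
    c,s=np.cos(v[2]),np.sin(v[2]); return proj(p,M@np.array([[c,-s,0],[s,c,0],[0,0,1]]).T+[v[0],v[1],0])
r=least_squares(lambda v:(P(v)-uv).ravel(),[.473,-.33,.2]); print(r.x,(P(r.x)-uv).round(1))
```

```text
[ 0.47433528 -0.33123062  0.20852888] [[-0.5 -0.2]
 [ 0.  -0.7]
 [ 0.5  0. ]
 [-0.1  0.1]
 [ 0.   1. ]]
```

Call:
play_rows:
  steps:
    - [0.006,-0.059,0,0,0,0,0]
    - [0.006,-0.059,0,0,0,0,0]
    - [0.006,-0.059,0,0,0,0,0]
    - [0.006,-0.059,0,0,0,0,0]
    - [0.006,-0.059,0,0,0,0,0]
    - [0.006,-0.059,0,0,0,0,0]
    - [0.006,-0.059,0,0,0,0,0]
    - [0.006,-0.059,0,0,0,0,0]
    - [0.006,-0.059,0,0,0,0,0]
    - [0.006,-0.059,0,0,0,0,0]
    - [0.006,-0.059,0,0,0,0,0]
    - [0,0,0,0,0,0.11,0]

```text
time_s: 4.35
ee_pos: [0.4341, 0.3305, 0.3473]
orientation: [-3.139, 0.001, 0.003]
force: [-1.2, -0.9, 0.6]
finger_gap: 0.093
```

Call:
play_rows:
  steps:
    - [0,0,0,0,0,0,0]
    - [0,0,0,0,0,0,0]

```text
time_s: 4.6
ee_pos: [0.4354, 0.3249, 0.3476]
orientation: [3.141, -0.0, 0.0]
force: [-0.5, 0.4, -0.1]
finger_gap: 0.0933
```

Run:
```python
from h import *
p=imaging.snapshot("wrist"); print(np.round(p["origin"],3),p["rotation"])
s=arm.sense(); print(s["ee_pos"],s["orientation"])
for t,z in(("bracket",0.03),("pad",0.08)):
    for d in imaging.pinpoint(p,t)[:3]: print(t,np.round(d["position"],1),round(d["conf"],2),np.round(ray(p,d["position"],z),3))
    for d in imaging.cut_out(p,t)[:3]: print("  cut",d["rect"],round(d["conf"],2), cv2.minAreaRect(np.argwhere(d["region"])[:,::-1].astype(np.float32)))
cv2.imwrite(f"pics/w2.png",cv2.resize(p["image"][:,:,::-1],(800,600)))
```

```text
[0.512 0.325 0.489] [ 2.86568837e+00 -1.03625043e-03 -1.57052570e+00]
[0.43545109 0.32479389 0.34767791] [ 3.14124559e+00 -1.83394155e-04 -5.24723524e-04]
  cut [227.5, 88.8, 276.8, 189.1] 0.77 ((251.5, 139.0), (102.0, 51.0), 90.0)
pad [253.2 100. ] 0.77 [[0.511 0.319 0.08 ]]
  cut [224.7, 89.9, 279.3, 191.3] 0.79 ((252.0, 138.5), (103.0, 52.0), 90.0)
```

View pics/w2.png

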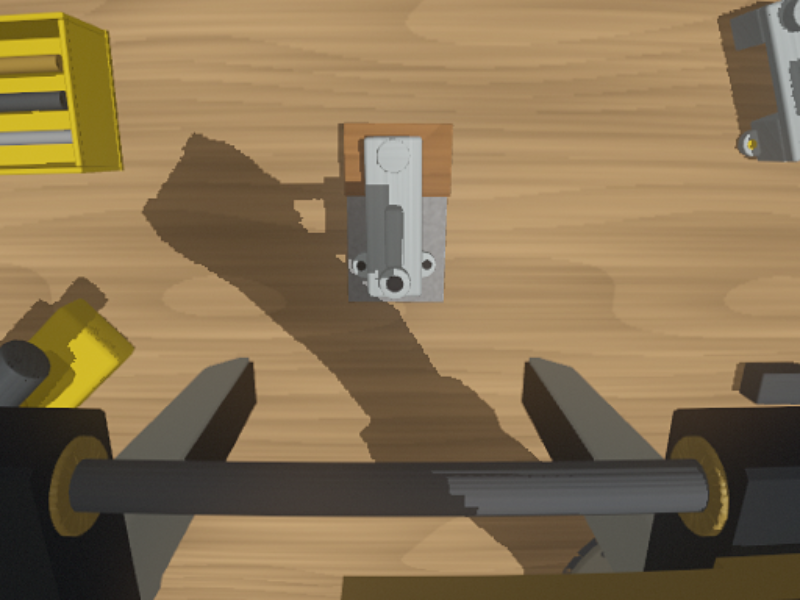

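```bash
cat > fit.py <<'E'
from h import *
from scipy.optimize import least_squares
M=np.array([[65,23,50],[65,-23,50],[-65,-23,50],[-50,0,64],[50,0,54],[12,0,88]])/1000
def P(p,v,M=M):
    c,s=np.cos(v[2]),np.sin(v[2]); return proj(p,M@np.array([[c,-s,0],[s,c,0],[0,0,1]]).T+[v[0],v[1],v[3]])
E
python3 - <<'E'
from fit import *
p=imaging.snapshot("wrist")
uv=np.array([[363.5,136.5],[421.5,136.5],[421,294.5],[394.5,283.5],[393.5,156.5],[394,206]])*.64
r=least_squares(lambda v:(P(p,v)-uv).ravel(),[.46,.32,0,.02]); print(r.x,(P(p,r.x)-uv).round(1))
im=cv2.resize(p["image"][100:200,200:300,::-1],(600,600),interpolation=cv2.INTER_CUBIC); 
im=cv2.resize(p["image"][70:200,190:310,::-1],(552,598),interpolation=cv2.INTER_CUBIC)
for u in P(p,r.x): cv2.circle(im,tuple(int(round(k)) for k in (u-[190,70]+.5)*4.6),3,(0,0,255),1)
cv2.imwrite("pics/w2c.png",im)
E
```

```text
[0.46169625 0.32027438 0.01036732 0.00928202] [[ 0.1  0. ]
 [ 0.3 -0.4]
 [ 0.1  0.2]
 [-0.1 -1. ]
 [-0.3 -0.5]
 [-0.   1.6]]
```

View pics/w2c.png

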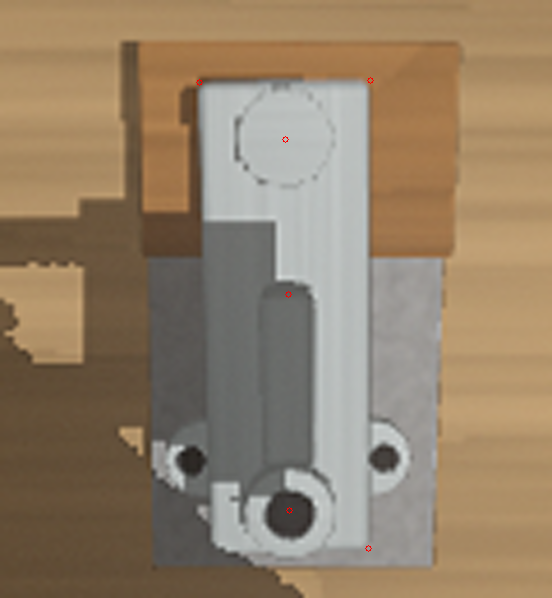

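Call:
play_rows:
  steps:
    - [0.0163,0.0046,0.04,0,0,-0.01,0]
    - [0,0,0.05,0,0,0,0]
    - [0,0,0.05,0,0,0,0]
    - [0,0,0.05,0,0,0,0]
    - [0,0,0.035,0,0,0,0]
    - [0,0,0.02,0,0,0,0]
    - [0,0,0.01,0,0,0,0]
    - [0,0,0,0,0,0,0]
    - [0,0,0,0,0,0,0]

```text
time_s: 6.02
ee_pos: [0.4519, 0.3213, 0.0935]
orientation: [-3.141, -0.001, 0.009]
force: [-0.3, -0.2, -0.3]
finger_gap: 0.0933
```

Run:
```python
from fit import *
p=imaging.snapshot("wrist")
im=p["image"][:,:,::-1].copy()
im=cv2.resize(im,(800,600))
rib=np.array([[-32,7,88],[-32,-7,88],[12,-7,88],[12,7,88],[50,0,54],[-50,0,64],[65,23,50],[65,-23,50]])/1000
for u in P(p,[.4617,.3203,.0104,.0093],rib): cv2.circle(im,tuple(int(round(k)) for k in u/.64),4,(0,0,255),1)
cv2.imwrite("pics/w3.png",im)
print(arm.sense()["ee_pos"])
```

```text
[0.45197258 0.32127752 0.09354222]
```

View pics/w3.png

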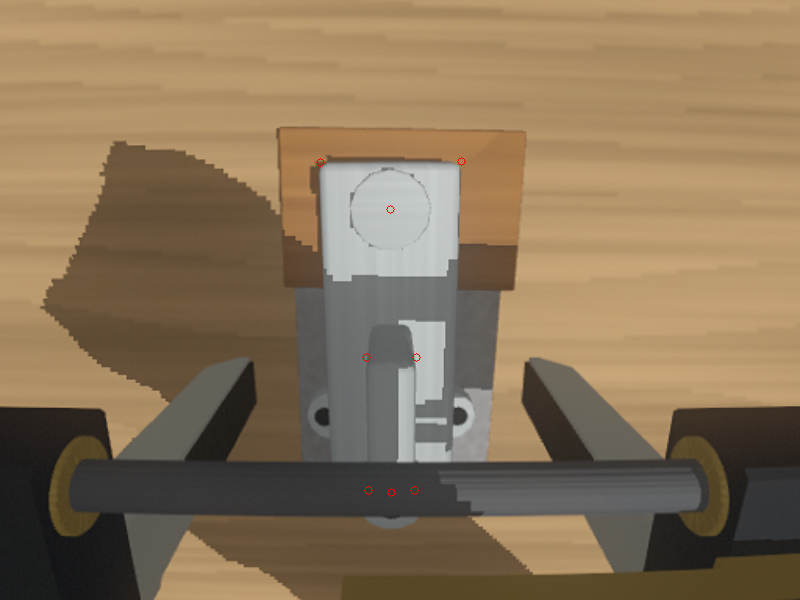

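Call:
play_rows:
  steps:
    - [0,0.001,0,0,0,0,150]
    - [0,0,0,0,0,0,190]
    - [0,0,0,0,0,0,255]
    - [0,0,0,0,0,0,255]
    - [0,0,0,0,0,0,255]
    - [0,0,0,0,0,0,255]
    - [0,0,0,0,0,0,255]
    - [0,0,0,0,0,0,255]
  newtons: 35

```text
time_s: 7.08
ee_pos: [0.4515, 0.32, 0.0926]
orientation: [3.142, 0.0, 0.009]
force: [-0.0, -0.6, -0.2]
finger_gap: 0.0174
```

Call:
play_rows:
  steps:
    - [0,0,-0.01,0,0,0,255]
    - [0,0,-0.02,0,0,0,255]
    - [0,0,-0.03,0,0,0,255]
    - [0,0,-0.04,0,0,0,255]
    - [0,0,-0.03,0,0,0,255]
    - [0,0,0,0,0,0,255]
    - [0,0,0,0,0,0,255]

```text
time_s: 7.95
ee_pos: [0.4509, 0.3193, 0.2215]
orientation: [3.14, 0.001, 0.009]
force: [0.1, -0.5, -5.8]
finger_gap: 0.0141
```

Run:
```python
from fit import *
s=arm.sense(); print(s["ee_pos"],s["orientation"],s["force"],s["torque"],s["finger_gap"])
p=imaging.snapshot("wrist")
im=cv2.resize(p["image"][:,:,::-1],(800,600))
rib=np.array([[12,-7,88],[12,7,88],[50,0,54],[50,13,54],[50,-13,54],[63,0,54],[37,0,54],[65,23,50],[65,-23,50]])/1000
e=s["ee_pos"]
for u in P(p,[e[0]+.0092,e[1]-.0,s["orientation"][2],e[2]-.0835],rib): cv2.circle(im,tuple(int(round(k)) for k in u/.64),4,(0,0,255),1)
cv2.imwrite("pics/w4.png",im)
```

```text
[0.45092073 0.31926822 0.22154689] [3.14039306e+00 1.28393654e-03 8.68581758e-03] [ 0.13969161 -0.4798947  -5.7962755 ] [0.01835192 0.03058722 0.02308765] 0.014061746393464873
```

View pics/w4.png

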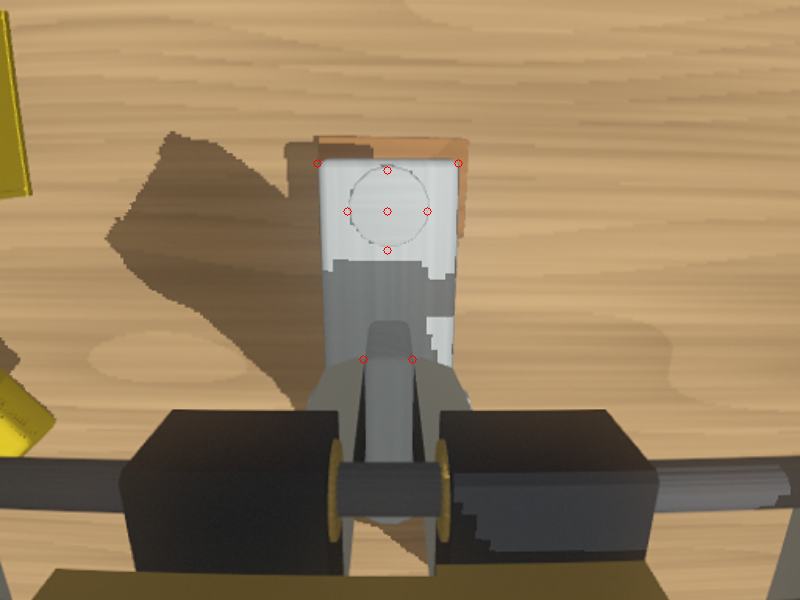

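Call:
play_rows:
  steps:
    - [0.0005,0.02,0,0,0,0,255]
    - [0.0005,0.04,0,0,0,0,255]
    - [0.0005,0.05,0,0,0,0,255]
    - [0.0005,0.05,0,0,0,0,255]
    - [0.0005,0.05,0,0,0,0,255]
    - [0.0005,0.05,0,0,0,0,255]
    - [0.0005,0.05,0,0,0,0,255]
    - [0.0005,0.05,0,0,0,0,255]
    - [0.001,0.05,0,0,0,0,255]
    - [0.001,0.05,0,0,0,0,255]
    - [0.001,0.05,0,0,0,0,255]
    - [0.001,0.05,0,0,0,0,255]

```text
time_s: 9.5
ee_pos: [0.4628, -0.2421, 0.2217]
orientation: [-3.141, 0.002, 0.008]
force: [1.2, 0.2, -4.9]
finger_gap: 0.0137
```

Call:
play_rows:
  steps:
    - [0,0.05,0,0,0,0,255]
    - [0,0.03,0,0,0,0,255]
    - [0,0.0126,0,0,0,0,255]
    - [0,0,0,0,0,-0.05,255]
    - [0,0,0,0,0,-0.05,255]
    - [0,0,0,0,0,-0.05,255]
    - [0,0,0,0,0,-0.05,255]
    - [0,0,0,0,0,0,255]
    - [0,0,0,0,0,0,255]
    - [0,0,0,0,0,0,255]

```text
time_s: 10.75
ee_pos: [0.4652, -0.3323, 0.2225]
orientation: [-3.141, 0.0, 0.209]
force: [0.6, -0.2, -4.5]
finger_gap: 0.0139
```

Run:
```python
from fit import *
s=arm.sense(); e=s["ee_pos"]; y=s["orientation"][2]; print(e,s["orientation"],s["force"],s["torque"],s["finger_gap"])
d=np.array([.4647,-.3332])-e[:2]
print("tool shift",d@[np.cos(y),np.sin(y)],d@[np.sin(y),-np.cos(y)],"turn",-(.2085-y))
p=imaging.snapshot("wrist")
im=cv2.resize(p["image"][:,:,::-1],(800,600))
rest=np.array([[95,50,36],[95,-50,36],[10,-50,36],[10,50,36]])/1000
pad=np.array([[50,0,54],[50,13,54],[50,-13,54],[63,0,54],[65,23,50],[65,-23,50]])/1000
for u in P(p,[.4743,-.3312,.2085,0],rest): cv2.circle(im,tuple(int(round(k)) for k in u/.64),4,(0,0,255),1)
for u in P(p,[e[0]+.0098*np.cos(y),e[1]+.0098*np.sin(y),y,e[2]-.0833],pad): cv2.circle(im,tuple(int(round(k)) for k in u/.64),4,(255,0,0),1)
cv2.imwrite("pics/w5.png",im)
```

```text
[ 0.46518078 -0.33226828  0.22252723] [-3.14147892e+00  2.61856088e-04  2.08509647e-01] [ 0.63758452 -0.18182606 -4.5235147 ] [ 0.08401652 -0.04349584  0.0169663 ] 0.013862590379985069
tool shift -0.0006632361598285597 0.0008120214783345583 turn 9.647332014944832e-06
```

View pics/w5.png

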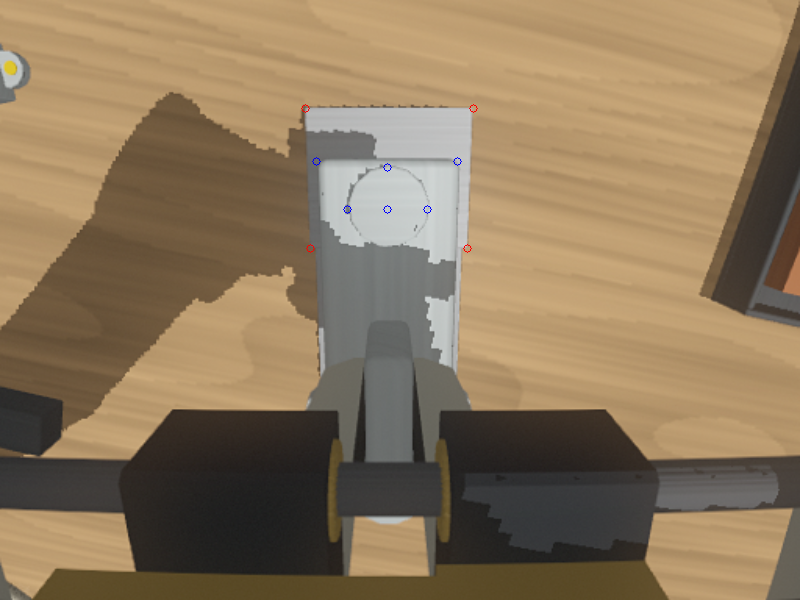

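Call:
play_rows:
  steps:
    - [-0.0007,0.0008,0.01,0,0,0,255]
    - [0,0,0.025,0,0,0,255]
    - [0,0,0.03,0,0,0,255]
    - [0,0,0.025,0,0,0,255]
    - [0,0,0.015,0,0,0,255]
    - [0,0,0.008,0,0,0,255]
    - [0,0,0.003,0,0,0,255]
    - [0,0,0,0,0,0,255]
    - [0,0,0,0,0,0,255]

```text
time_s: 11.92
ee_pos: [0.4651, -0.3336, 0.1073]
orientation: [3.141, -0.001, 0.209]
force: [-0.6, 0.4, -5.1]
finger_gap: 0.014
```

Call:
play_rows:
  steps:
    - [0,0,0.001,0,0,0,255]
    - [0,0,0.001,0,0,0,255]
    - [0,0,0.001,0,0,0,255]
    - [0,0,0.001,0,0,0,255]
    - [0,0,0.001,0,0,0,255]
    - [0,0,0,0,0,0,255]

```text
time_s: 12.68
ee_pos: [0.4647, -0.3334, 0.1015]
orientation: [-3.141, 0.0, 0.209]
force: [-0.6, -0.1, -5.4]
finger_gap: 0.014
```

Call:
play_rows:
  steps:
    - [0,0,0.001,0,0,0,255]
    - [0,0,0.001,0,0,0,255]
    - [0,0,0.001,0,0,0,255]
    - [0,0,0,0,0,0,255]

```text
time_s: 13.18
ee_pos: [0.4647, -0.3334, 0.0985]
orientation: [-3.142, 0.0, 0.209]
force: [-0.1, -0.1, -5.9]
finger_gap: 0.0138
```

Call:
play_rows:
  steps:
    - [0,0,0.001,0,0,0,255]
    - [0,0,0,0,0,0,255]

```text
time_s: 13.42
ee_pos: [0.4647, -0.3334, 0.0975]
orientation: [-3.142, 0.0, 0.209]
force: [0.6, -0.4, -5.2]
finger_gap: 0.0136
```

Call:
play_rows:
  steps:
    - [0,0,0.001,0,0,0,255]
    - [0,0,0,0,0,0,255]

```text
time_s: 13.68
ee_pos: [0.4647, -0.3334, 0.0965]
orientation: [-3.142, 0.0, 0.209]
force: [0.2, -0.4, -6.0]
finger_gap: 0.0137
```

Call:
play_rows:
  steps:
    - [0,0,0.001,0,0,0,255]
    - [0,0,0,0,0,0,255]

```text
time_s: 13.92
ee_pos: [0.4647, -0.3334, 0.0955]
orientation: [-3.142, 0.0, 0.209]
force: [0.1, 0.1, -5.1]
finger_gap: 0.0138
```

Call:
play_rows:
  steps:
    - [0,0,0.0006,0,0,0,255]
    - [0,0,0,0,0,0,255]

```text
time_s: 14.18
ee_pos: [0.4647, -0.3334, 0.095]
orientation: [-3.142, 0.0, 0.209]
force: [-0.6, 0.2, -5.3]
finger_gap: 0.0139
```

Call:
play_rows:
  steps:
    - [0,0,0.0006,0,0,0,255]
    - [0,0,0,0,0,0,255]

```text
time_s: 14.42
ee_pos: [0.4648, -0.3334, 0.0944]
orientation: [-3.142, 0.0, 0.209]
force: [-0.4, -0.6, -6.5]
finger_gap: 0.0135
```

Call:
play_rows:
  steps:
    - [0,0,0.0005,0,0,0,255]
    - [0,0,0,0,0,0,255]

```text
time_s: 14.68
ee_pos: [0.4647, -0.3334, 0.0939]
orientation: [-3.142, 0.0, 0.209]
force: [-0.1, 0.1, -5.1]
finger_gap: 0.0135
```

Call:
play_rows:
  steps:
    - [0,0,0.0005,0,0,0,255]
    - [0,0,0,0,0,0,255]

```text
time_s: 14.92
ee_pos: [0.4647, -0.3334, 0.0933]
orientation: [-3.142, 0.0, 0.209]
force: [0.4, -0.3, -5.6]
finger_gap: 0.0138
```

Call:
play_rows:
  steps:
    - [0,0,0.0005,0,0,0,255]
    - [0,0,0,0,0,0,255]

```text
time_s: 15.18
ee_pos: [0.4647, -0.3334, 0.0929]
orientation: [-3.142, 0.0, 0.209]
force: [0.5, -0.5, -5.9]
finger_gap: 0.0138
```

Call:
play_rows:
  steps:
    - [0,0,0.0005,0,0,0,255]
    - [0,0,0,0,0,0,255]

```text
time_s: 15.42
ee_pos: [0.4648, -0.3334, 0.0927]
orientation: [3.141, -0.0, 0.209]
force: [-1.1, 1.2, 1.3]
finger_gap: 0.014
```

Call:
play_rows:
  steps:
    - [0,0,0.0005,0,0,0,255]
    - [0,0,0,0,0,0,255]

```text
time_s: 15.68
ee_pos: [0.4648, -0.3333, 0.0927]
orientation: [3.141, -0.0, 0.209]
force: [-3.1, 2.7, 8.3]
finger_gap: 0.0138
```

Call:
play_rows:
  steps:
    - [0,0,-0.0005,0,0,0,255]
    - [0,0,0,0,0,0,255]
    - [0,0,0,0,0,0,215]
    - [0,0,0,0,0,0,190]
    - [0,0,0,0,0,0,120]
    - [0,0,0,0,0,0,60]
    - [0,0,0,0,0,0,60]
    - [0,0,0,0,0,0,60]
    - [0,0,0,0,0,0,60]
    - [0,0,0,0,0,0,60]

```text
time_s: 16.92
ee_pos: [0.4648, -0.3334, 0.0924]
orientation: [3.142, 0.0, 0.209]
force: [0.0, -0.3, 0.1]
finger_gap: 0.0712
```

Call:
play_rows:
  steps:
    - [0,0,-0.01,0,0,0,60]
    - [0,0,-0.03,0,0,0,60]
    - [0,0,-0.04,0,0,0,60]
    - [0,0,-0.02,0,0,0,255]
    - [0,0,0,0,0,0,255]
    - [0,0,0,0,0,0,255]

```text
time_s: 17.68
ee_pos: [0.4643, -0.3333, 0.192]
orientation: [-3.141, 0.001, 0.209]
force: [0.8, 0.1, -0.3]
finger_gap: 0.0462
```

Run:
```python
from fit import *
s=arm.sense(); e=s["ee_pos"]; y=s["orientation"][2]; print(e,s["orientation"],s["force"],s["finger_gap"])
p=imaging.snapshot("wrist")
for d in imaging.pinpoint(p,"pad"): print("pad",d["conf"],d["position"],ray(p,d["position"],.066))
im=cv2.resize(p["image"][:,:,::-1],(800,600))
rest=np.array([[95,50,36],[95,-50,36],[10,-50,36],[10,50,36]])/1000
pad=np.array([[50,0,54],[50,13,54],[50,-13,54],[63,0,54],[65,23,50],[65,-23,50],[12,7,88],[12,-7,88]])/1000
for u in P(p,[.4743,-.3312,.2085,0],rest): cv2.circle(im,tuple(int(round(k)) for k in u/.64),4,(0,0,255),1)
for u in P(p,[.4743,-.3312,.2085,.012],pad): cv2.circle(im,tuple(int(round(k)) for k in u/.64),4,(255,0,0),1)
cv2.imwrite("pics/w6.png",im)
t=np.array([.4743,-.3312])+.05*np.array([np.cos(.2085),np.sin(.2085)]); print("pad expected",t)
d=t-e[:2]; print("tool shift",d@[np.cos(y),np.sin(y)],d@[np.sin(y),-np.cos(y)])
```

```text
[ 0.46432785 -0.33333244  0.19204942] [-3.14131414e+00  5.27524953e-04  2.08667430e-01] [ 0.83973439  0.05030157 -0.34958781] 0.04620181516459608
pad 0.75 [248.5, 121.8] [[ 0.52250489 -0.32156094  0.066     ]]
pad expected [ 0.52321713 -0.32085037]
tool shift 0.060197580891194154 -1.2013049942407032e-05
```

View pics/w6.png

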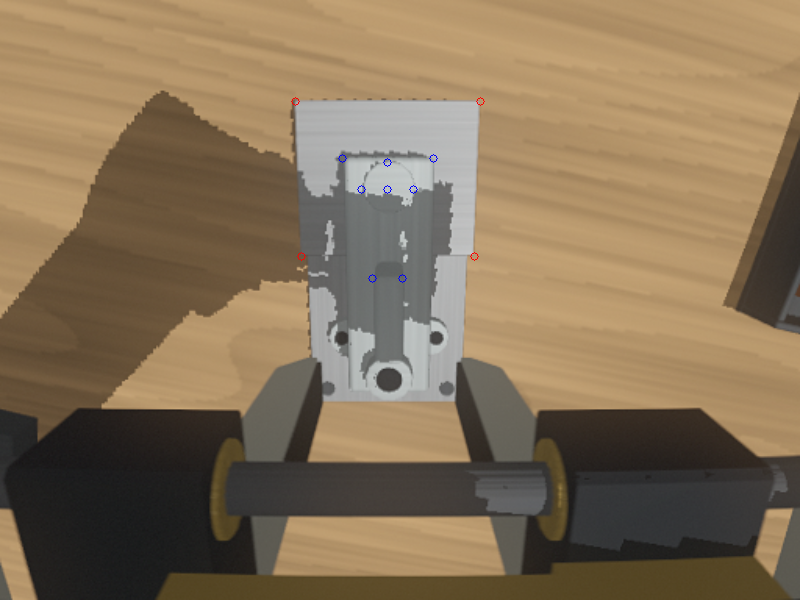

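Call:
play_rows:
  steps:
    - [0.03,0,0,0,0,0,255]
    - [0.03,0,0,0,0,0,255]
    - [0,0,0.02,0,0,0,255]
    - [0,0,0.03,0,0,0,255]
    - [0,0,0.025,0,0,0,255]
    - [0,0,0.01,0,0,0,255]
    - [0,0,0.004,0,0,0,255]
    - [0,0,0,0,0,0,255]
    - [0,0,0,0,0,0,255]
    - [0,0,0,0,0,0,255]
    - [0,0,0,0,0,0,255]

```text
time_s: 19.15
ee_pos: [0.5236, -0.3211, 0.1038]
orientation: [3.141, -0.0, 0.209]
force: [0.7, -1.0, 0.0]
finger_gap: 0.0006
```

Call:
play_rows:
  steps:
    - [0,0,0.0005,0,0,0,255]
    - [0,0,0.0005,0,0,0,255]
    - [0,0,0.0005,0,0,0,255]
    - [0,0,0.0005,0,0,0,255]

```text
time_s: 19.65
ee_pos: [0.5235, -0.3209, 0.1013]
orientation: [-3.142, 0.0, 0.209]
force: [0.0, 0.1, 0.0]
finger_gap: 0.0008
```

Call:
play_rows:
  steps:
    - [0,0,0.001,0,0,0,255]
    - [0,0,0.001,0,0,0,255]
    - [0,0,0.001,0,0,0,255]
    - [0,0,0.001,0,0,0,255]
    - [0,0,0.001,0,0,0,255]
    - [0,0,0.001,0,0,0,255]
    - [0,0,0,0,0,0,255]

```text
time_s: 20.52
ee_pos: [0.5234, -0.321, 0.0953]
orientation: [-3.142, 0.0, 0.209]
force: [0.3, -0.2, -0.1]
finger_gap: 0.0006
```

Call:
play_rows:
  steps:
    - [0,0,0.0005,0,0,0,255]
    - [0,0,0.0005,0,0,0,255]
    - [0,0,0,0,0,0,255]

```text
time_s: 20.9
ee_pos: [0.5234, -0.3209, 0.0944]
orientation: [-3.142, 0.0, 0.209]
force: [-0.8, -0.8, 0.3]
finger_gap: 0.0003
```

Call:
play_rows:
  steps:
    - [0,0,0.0005,0,0,0,255]
    - [0,0,0.0005,0,0,0,255]
    - [0,0,0,0,0,0,255]

```text
time_s: 21.28
ee_pos: [0.5234, -0.3209, 0.0933]
orientation: [-3.142, 0.0, 0.209]
force: [0.1, -0.1, 1.0]
finger_gap: 0.0006
```

Call:
play_rows:
  steps:
    - [0,0,0.0005,0,0,0,255]
    - [0,0,0.0005,0,0,0,255]
    - [0,0,0,0,0,0,255]

```text
time_s: 21.65
ee_pos: [0.5234, -0.321, 0.0924]
orientation: [-3.142, 0.0, 0.209]
force: [-0.7, 0.2, 0.3]
finger_gap: 0.0004
```

Call:
play_rows:
  steps:
    - [0,0,0.0005,0,0,0,255]
    - [0,0,0,0,0,0,255]

```text
time_s: 21.9
ee_pos: [0.5234, -0.321, 0.0919]
orientation: [-3.142, 0.0, 0.209]
force: [-0.3, 0.1, 0.3]
finger_gap: 0.0005
```

Call:
play_rows:
  steps:
    - [0,0,0.0004,0,0,0,255]
    - [0,0,0,0,0,0,255]

```text
time_s: 22.15
ee_pos: [0.5234, -0.321, 0.0915]
orientation: [3.142, 0.0, 0.209]
force: [-0.7, -0.5, 0.8]
finger_gap: 0.0004
```

Call:
play_rows:
  steps:
    - [0,0,0.0005,0,0,0,255]
    - [0,0,0,0,0,0,255]

```text
time_s: 22.4
ee_pos: [0.5235, -0.321, 0.0914]
orientation: [3.141, -0.0, 0.209]
force: [-1.4, 0.1, 4.5]
finger_gap: 0.0004
```

Call:
play_rows:
  steps:
    - [0,0,0.0004,0,0,0,255]
    - [0,0,0,0,0,0,255]

```text
time_s: 22.65
ee_pos: [0.5235, -0.321, 0.0914]
orientation: [3.141, -0.0, 0.209]
force: [-1.9, 1.8, 9.1]
finger_gap: 0.0005
```

Call:
play_rows:
  steps:
    - [0,0,0.0001,0,0,0,255]
    - [0,0,0,0,0,0,255]
    - [0,0,0,0,0,0,255]
    - [0,0,0,0,0,0,255]
    - [0,0,0,0,0,0,255]

```text
time_s: 23.28
ee_pos: [0.5235, -0.321, 0.0914]
orientation: [3.141, -0.0, 0.209]
force: [-2.7, 0.4, 10.9]
finger_gap: 0.0007
```

Call:
play_rows:
  steps:
    - [0,0,-0.002,0,0,0,255]
    - [0,0,-0.01,0,0,0,255]
    - [0,0,-0.03,0,0,0,255]
    - [0,0,-0.05,0,0,0,255]
    - [-0.02,0,-0.05,0,0,0,255]
    - [-0.05,0,-0.05,0,0,0,255]
    - [0,0,-0.03,0,0,0,255]
    - [0,0,0,0,0,0,255]
    - [0,0,0,0,0,0,255]

```text
time_s: 24.4
ee_pos: [0.4605, -0.334, 0.3064]
orientation: [-3.141, 0.0, 0.209]
force: [0.1, 0.7, -0.7]
finger_gap: 0.0004
```

Run:
```python
from fit import *
s=arm.sense(); print(s["time_s"],s["ee_pos"],s["force"])
p=imaging.snapshot("wrist")
for d in imaging.pinpoint(p,"pad"): print("pad",d["conf"],d["position"],ray(p,d["position"],.066))
im=cv2.resize(p["image"][:,:,::-1],(800,600))
rest=np.array([[95,50,36],[95,-50,36],[-95,-50,12],[-95,50,12]])/1000
pad=np.array([[50,0,54],[-50,0,64],[65,23,50],[65,-23,50],[-65,23,50],[-65,-23,50]])/1000
for u in P(p,[.4743,-.3312,.2085,0],rest): cv2.circle(im,tuple(int(round(k)) for k in u/.64),4,(0,0,255),1)
for u in P(p,[.4743,-.3312,.2085,.012],pad): cv2.circle(im,tuple(int(round(k)) for k in u/.64),4,(255,0,0),1)
cv2.imwrite("pics/w7.png",im)
```

```text
24.4 [ 0.46048842 -0.33403592  0.3064304 ] [ 0.10736762  0.74813659 -0.71190147]
pad 0.56 [249.0, 113.1] [[ 0.52086178 -0.32240608  0.066     ]]
```

View pics/w7.png

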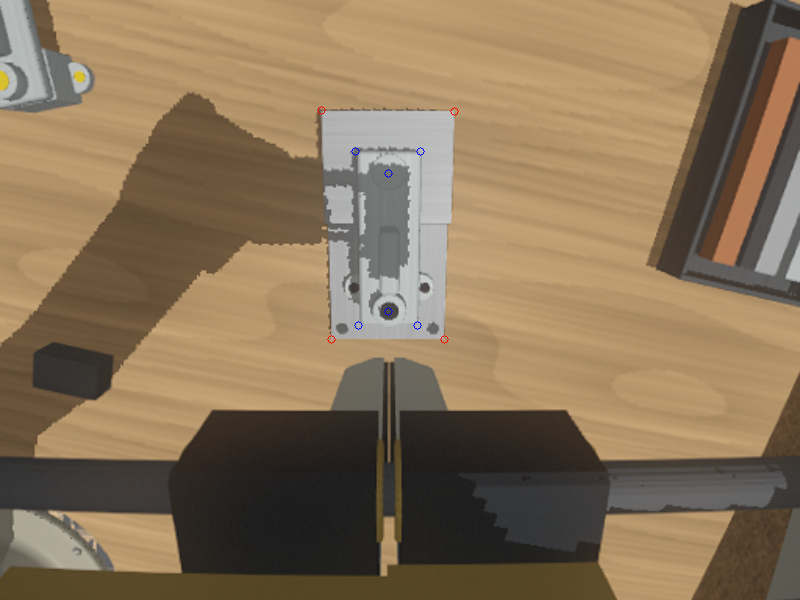

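The bracket sits centred and square on the rest, and its points line up with the model overlay. The arm is clear.

```bash
python3 -c "from bench import arm; print(arm.job_done())"
```

```text
the job is handed in; nothing more can be done
None
```

The bracket is seated on the steel rest, short leg on the step and long leg on the plate. I pressed its pad, cleared the arm and handed the job in at about 24.4 s of the 51 s allowed.

- **Placing:** I gripped the bracket by its rib, carried it over and lowered it in small steps until it touched. It was loaded to about 14 N at most, then released.
- **Press test:** With the fingers closed I pressed the pad to 9–11 N for about 0.6 s. The fingertips met it at about 66 mm, the height a level seat gives, and the tool did not sink further as the force rose.
- **Last checks:** In the final wrist picture the bracket and rest corners lie within about 2 mm of the model overlay for the centred, square pose. The wrist force read zero within noise.
- **Disagreements:**
  - The bracket's starting height came out at 9 mm from the picture, but contact suggested about 12 mm; the slow lowering made this harmless.
  - The pad network's last reading was about 3 mm from the expected spot, at low confidence (0.56).
- **Not measured:** I had no direct reading of the force on the step or of the bracket's tilt. Both are inferred from the contact heights, the press force and the pictures.

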